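# Turn a V-block over, set it home and lay the arbor

## Robot

A 7-joint arm with a two-finger parallel gripper is mounted at the origin on a cart in front of the work surface, level with it; the furniture and walls round the work are solid. World frame = base frame: x ahead of the robot, y to its left, z up, the work surface at z = 0. Lengths are in m, angles in rad, forces in N, time in s.
With the tool pointing down it reaches from about 0.4 to 0.875 m from the base axis. Payload 6.5 kg.
Tool frame: the origin (TCP) lies between the finger pads; the fingertips stand 22 mm ahead of it and the grasp point (between the pads) lies 3 mm ahead of it; z points along the fingers, y is the line along which they close (so a half turn about z gives the same grasp; the last joint's range is limited). The gripper opens to 85 mm and grips with 20 to 120 N. Pads are 22 mm wide; open, the fingers measure 114 mm over their backs; the gripper's body (76 mm by 85 mm) begins 54 mm behind the grasp point. The pads swing forward as they close: fully open they stand 13 mm farther back than shut.
Start: joints at [-1.245, 0.536, -0.004, 1.538, 0.003, 1.067, -0.071], TCP at [0.248, 0.601, 0.253] pointing down, gripper open.
Joint ranges: [-2.7, 2.7], [-0.37, 2.16], [-1.27, 1.26], [0.24, 2.4], [-1.31, 4.45], [0.19, 1.91], [-2.76, 2.76]. Speed limits (rad/s): [2.39, 2.39, 3.14, 3.14, 3.14, 3.14, 3.14].

## Interface

Orientations are given as a rotation vector (axis times angle).
In Python, from rig import arm gives the robot as it stands.
- The arm moves only by the shell command python3 -m pendant 'ROWS' [FORCE]. ROWS is JSON, a list of rows, each a list of 3 entries, a list of its own where there are three numbers: the turn, a rotation vector about the tool's x, y, z in degrees, then the shift along the tool's x, y, z in mm, then the closure, from -1 (fully open) to 1 (shut). A call has 1 to 10 rows; each row is the pose to reach, as a shift and turn from the pose commanded when the call began, along the tool's axes at that moment; what a row does not reach only later rows make up. A row lasts 1/12 s, in which the tool goes at most 41.7 mm and 7.16 degrees, less where a joint would pass 70% of its speed; a pose out of reach is approached as far as the arm can. A call with a gripper value outside its range is refused whole. The fingers move at their own pace and stop on an object; FORCE is the grip in N (left out, the last holds). Time passes only in rows, so rows that repeat a pose let the fingers close. It gives the time, the measured TCP pose, the force, the opening and the grip force at its end, in the units of the state.
- arm.sense(): the state, without advancing time (a new reading comes with each control period).
- arm.camera(name): name is "scene" or "top"; returns a dict with "img" (420x560x3 uint8, red, green, blue), "intrinsics" (3x3 intrinsics, pixels), "dist" ([k1, k2, p1, p2, k3] as OpenCV has them; the pictures are not rectified), "R" (3x3) and "t" (3): a world point X has camera coordinates R X + t. Camera axes: x right, y down, z forward; pixel columns grow to the right and rows downward; lengths in m; the calibration is good to about 2 mm. A picture is of the moment at which its call begins. There is no depth.
- arm.sign_off(): hands the job in; it is judged then, once.
The state is a dict: "t": time; "joint_positions": joint angles; "joint_velocities": joint speeds; "effort": joint torques, N m; "tool_pos": TCP position; "tool_rot": TCP orientation; "force": force on the tool from outside, world axes, zero at the start; "moment": the same for the moment, N m; "finger_gap": finger opening in m; "grasp_force": force on a finger pad.
Only numpy, scipy, OpenCV 4.12 (cv2) and the standard library are available. Lean on these libraries where they do the work, as an engineer would, in place of code of your own. Each camera call takes 0.05 s, during which the arm holds its last target. There are 200 camera calls.

## Task

The loose V-block stands upside down on the steel plate, its V underneath: tip it over so that its V faces up, slide it home into the corner of the fence (flat against the long rail and up against the end of the spacer, pressed gently, not rammed). Then take the arbor off its wooden rest and lay it in both Vs, across the loose block and the one bolted to the fence, about evenly over the two. Leave the tin and the black pot where they are.

Things in the scene. Friction and masses are not known exactly. Their poses are not given: they have to be found in the camera images.
- vblock: Loose steel V-block, 60 mm long (its x), 50 x 50 mm in section, 0.35 to 0.7 kg. Origin at its centre. V in its +z face, along x; -z face plain; side faces (y) each with a groove 8 mm wide, 4 mm deep along the middle; two dark dots on each end below the V. Starts V (+z) down, its length along the rail to 0.2 rad, 0.17 to 0.24 m out from it.
- v_mouth (a point): Middle of the loose block's V mouth, on its +z face, 25 mm from its centre. The 90-degree V is 32 mm wide and 16 mm deep, with a 9 mm flat land on either side. The milled block grips the plate (friction 0.6 to 0.9): a push near the top of a side tips it over its far lower edge with little sliding; two such quarter turns the same way bring the V up.
- fence: Fixed fence; origin at its inner corner, on the plate's top (12 mm over the bench); its x points away from the robot (to 0.12 rad). Rail x -116 to 110, y -16 to 0, 20 mm high, guiding face y = 0, free side +y. Spacer: x -56 to 0, y 0 to 30, 20 mm high; its end x = 0 is the stop. A like V-block is bolted on at x -116 to -56, y 0 to 50, V up and along x.
- home (a point): On the fence, its axes the fence's: where the loose block's centre is when home (x 30, y 25, z 25 mm of the fence), touching the rail and the spacer's end, its length along x, V up.
- arbor_seat (a point): On the fence, its axes the fence's: where the arbor's centre is when it lies evenly in both Vs, its length along x (x -28, y 25, z 48 mm of the fence, so 60 mm over the bench). Below it the gap between the blocks, 56 mm long and open down to the spacer's top, has room for the fingers.
- arbor: Round steel bar 180 mm long (its x), 0.25 kg: 20 mm diameter over the middle 150 mm, 14 mm over the last 15 mm at each end. Origin at its centre, on the axis. Starts on the rest, its axis 26 mm over the bench and along the rest's x.
- rest: Fixed wooden rest of the arbor, right of the fence: base 150 x 52 mm, 8 mm thick, origin under its centre; two cradles 14 mm thick at x -55 and +55 mm, 28 mm high, with 22 mm wide notches along x. Between the cradles 96 mm of the arbor is free to be grasped across.
- tin: Round flat tin, 49 mm across, 18 mm high, a bystander on the fence's plate, left of its bolted block. Origin under its centre.
- black_pot: Round black pot, 41 mm across, 44 mm high, a bystander right of the rest. Origin under its centre.
- plate: The flat dark steel plate that carries the fence, fixed, 12 mm thick, its top 12 mm over the bench. Same origin and axes as the fence; it spans x -130 to 125 and y -30 to 295 mm.
Things that resemble listed ones, but are neither listed nor needed, are in the scene too. There is more than one size of the vblock; the one meant has the size given above.

How it is judged:
On the way:
1. the loose V-block stands V up, home in the corner of the fence (angle between vblock's own z axis and vertical below 0.06 rad and x of vblock in the frame of fence between 0.027 and 0.033 m and y of vblock in the frame of fence between 0.022 and 0.028 m and z of vblock in the frame of fence below 0.028 m and angle between the x axis of vblock and the x axis of fence, either way round below 0.06 rad), for 0.2 s.
At the end, for the whole second after the job is handed in: Loose V-block V up (0.06 rad), within 3 mm of home against rail and spacer and square to them (0.06 rad); arbor at rest in both Vs: centre within 4 mm of their line, 45 to 51 mm over the plate, within 20 mm of even along them, axis along them within 0.04 rad (all of step 1 and x of arbor in the frame of fence between -0.048 and -0.008 m and y of arbor in the frame of fence between 0.021 and 0.029 m and z of arbor in the frame of fence between 0.045 and 0.051 m and angle between the x axis of arbor and the x axis of fence, either way round below 0.04 rad and linear speed of each of arbor, vblock below 0.02 m/s); the robot touches nothing.
It fails at once if the V-block is rammed into the fence (over 60 N) (contact force between vblock and fence above 60 N).
It fails at once if the tin is moved more than 15 mm (distance of tin from where it was at the start of the episode above 0.015 m).
It fails at once if the black pot is moved more than 15 mm (distance of black_pot from where it was at the start of the episode above 0.015 m).
It also fails if it takes over 72 s, if anything falls off the work surface, if the arm or the gripper's body presses on something with over 40 N, if the wrist force passes 120 N, or if a joint passes its speed limit or range.

## Working session

There is one attempt and no reset: what is moved stays moved. The work goes in short steps, Python scripts to look and compute and a shell command to move; the robot and the scene stay as the last step left them, time stands still between calls to the robot, and variables do not carry over. Pictures are saved under pics/ and viewed, at most 10 in all, crops included, and the job is handed in when it is done.

```bash
mkdir -p pics; ls; python3 - <<'E'
from rig import arm
import cv2,numpy as np
for n in("scene","top"):
    c=arm.camera(n); cv2.imwrite(f"pics/{n}0.png",c["img"][:,:,::-1]); print(n,c["intrinsics"].tolist(),c["dist"],np.round(c["R"],3).tolist(),np.round(c["t"],3), -c["R"].T@c["t"])
s=arm.sense();print({k:np.round(v,3).tolist() for k,v in s.items()})
E
```

```text
pics
scene [[426.3136490079445, 0.0, 277.0266713545032], [0.0, 426.3136490079445, 205.2208582159087], [0.0, 0.0, 1.0]] [-0.07212719  0.          0.          0.          0.        ] [[0.74, -0.673, 0.017], [-0.407, -0.468, -0.784], [0.536, 0.573, -0.62]] [-0.402  0.254  0.773] [-0.01236573 -0.59464472  0.68539237]
top [[451.7397376240676, 0.0, 284.98268348163884], [0.0, 451.7397376240676, 214.00062822248387], [0.0, 0.0, 1.0]] [-0.13367622  0.          0.          0.          0.        ] [[-0.013, -1.0, 0.002], [-0.992, 0.013, -0.124], [0.124, -0.004, -0.992]] [-0.011  0.506  1.016] [ 0.37620333 -0.01365938  1.07071262]
{'t': 0.1, 'joint_positions': [-1.245, 0.537, -0.004, 1.539, 0.003, 1.067, -0.071], 'joint_velocities': [0.001, -0.002, 0.001, -0.001, -0.001, -0.001, 0.001], 'effort': [0.003, -58.457, 1.052, -25.978, 0.013, 0.005, -0.0], 'tool_pos': [0.248, 0.6, 0.252], 'tool_rot': [-0.611, -3.081, 0.002], 'force': [-0.044, -0.147, -0.304], 'moment': [-0.017, 0.005, -0.019], 'grasp_force': 0.0, 'finger_gap': 0.085}
```

View pics/scene0.png

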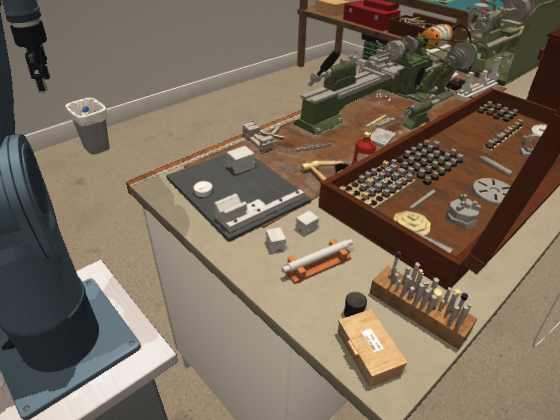

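View pics/top0.png

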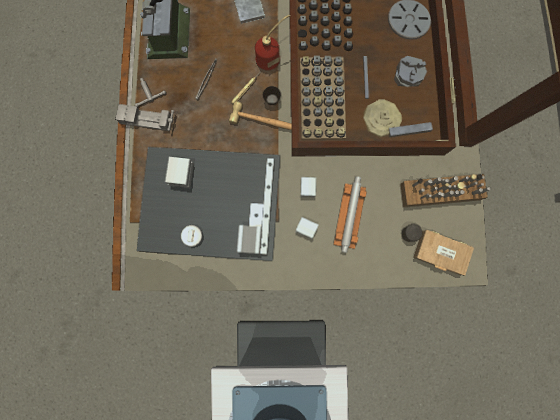

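The top view shows the blocks that could be meant. One is at (179,172) on the dark plate and two are at (308,187) and (306,228) on the bare bench. The one on the plate fits the description: it is on the plate, about 0.2 m out from the rail, with a plain face up. The fence is at (262,210), the tin at (191,236), the arbor at (350,215) on the orange rest, and the pot at (412,232). Next is an enlarged crop and first measurements.

```bash
cat > h.py <<'E'
import numpy as np,cv2
from rig import arm
from scipy.spatial.transform import Rotation as Ro
def cam(n): return arm.camera(n)
def ray(c,uv):
    p=cv2.undistortPoints(np.array(uv,float).reshape(-1,1,2),c["intrinsics"],c["dist"]).reshape(-1,2)
    d=np.c_[p,np.ones(len(p))]@c["R"]
    return -c["R"].T@c["t"],d
def onz(c,uv,z):
    o,d=ray(c,uv); s=(z-o[2])/d[:,2]; return o+s[:,None]*d
def proj(c,X):
    return cv2.projectPoints(np.array(X,float).reshape(-1,1,3),cv2.Rodrigues(c["R"])[0],c["t"],c["intrinsics"],c["dist"])[0].reshape(-1,2)
def blobs(c,mask,box,amin):
    u0,v0,u1,v1=box; m=np.zeros_like(mask,np.uint8); m[v0:v1,u0:u1]=mask[v0:v1,u0:u1]
    cs,_=cv2.findContours(m,cv2.RETR_EXTERNAL,cv2.CHAIN_APPROX_NONE)
    return sorted([k for k in cs if cv2.contourArea(k)>amin],key=cv2.contourArea,reverse=True)
E
python3 - <<'E'
from h import *
c=cam("top"); im=c["img"]; s=cam("scene")
a=cv2.resize(im[140:265,130:390,::-1],None,fx=3,fy=3,interpolation=cv2.INTER_CUBIC)
b=cv2.resize(s["img"][140:236,165:321,::-1],None,fx=2.3,fy=2.3,interpolation=cv2.INTER_CUBIC)
o=np.zeros((a.shape[0]+b.shape[0],a.shape[1],3),np.uint8);o[:a.shape[0]]=a;o[a.shape[0]:,:b.shape[1]]=b
b2=cv2.resize(s["img"][195:291,262:362,::-1],None,fx=2.3,fy=2.3,interpolation=cv2.INTER_CUBIC);b2=b2[:b.shape[0]]
o[a.shape[0]:a.shape[0]+b2.shape[0],400:400+b2.shape[1]]=b2
cv2.imwrite("pics/crop1.png",o)
hsv=cv2.cvtColor(im,cv2.COLOR_RGB2HSV); v=hsv[:,:,2]; S=hsv[:,:,1]
for name,box in dict(block=(150,150,210,200),tin=(170,215,210,255),b1=(295,170,325,205),b2=(290,212,325,245)).items():
    for k in blobs(c,(v>165)&(S<60),box,60)[:2]:
        r=cv2.minAreaRect(k); P=onz(c,cv2.boxPoints(r),0.062 if name=="block" else 0.03)
        print(name,np.round(r[0],1),np.round(r[1],1),round(r[2],1),"c",np.round(P.mean(0),4),"sides",np.round(np.linalg.norm(np.diff(P,axis=0),axis=1),4),"yaw",np.round(np.degrees(np.arctan2(*(P[1]-P[0])[1::-1])),1))
# plate dark mask
m=(v<75)&(S<90)
for k in blobs(c,m,(125,140,290,270),3000)[:1]:
    r=cv2.minAreaRect(k); P=onz(c,cv2.boxPoints(r),0.012); print("plate",np.round(r[0],1),np.round(P,4).tolist())
E
```

```text
block [176.9 170. ] [20.4 26. ] 8.1 c [0.6077 0.2298 0.062 ] sides [0.061  0.048  0.0607] yaw -6.6
tin [190.5 235.5] [19. 19.] 90.0 c [0.459  0.2025 0.03  ] sides [0.0447 0.0442 0.0445] yaw -90.7
b1 [308. 186.] [18. 14.] 90.0 c [ 0.5719 -0.0723  0.03  ] sides [0.0329 0.0429 0.0327] yaw -90.7
b2 [306.7 227.1] [18.3 14.8] 26.6 c [ 0.4753 -0.0674  0.03  ] sides [0.0344 0.0425 0.0343] yaw -27.4
```

View pics/crop1.png

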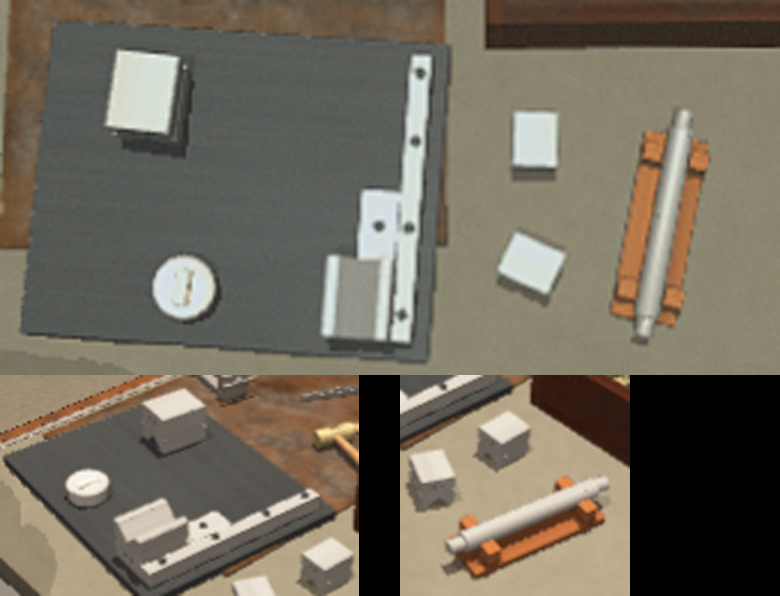

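The crop confirms it. The block on the plate measures 61 x 48 mm on its plain face, while the two on the bench are about 43 x 33 mm, so they are the smaller size. The V of the upside-down block is hidden. The rail runs from crop (421,56) to (402,341), and the spacer is at (378,222). Next I measure the fence, arbor and rest.

```bash
cat > fence.py <<'E'
from h import *
def edges(img,rows,u0,u1,th,last):
    out=[]
    for r in rows:
        g=img[r,u0:u1].astype(float).mean(1); i=np.where(g>th)[0]
        if len(i)==0: continue
        i=i[-1] if last else i[0]; j=i+1 if last else i-1
        if not 0<=j<len(g): continue
        out.append((u0+i+(j-i)*(g[i]-th)/(g[i]-g[j]),r))
    return np.array(out)
def line(P): # robust fit y=a+b x
    x,y=P[:,0],P[:,1]
    for _ in range(4):
        b,a=np.polyfit(x,y,1); r=np.abs(y-a-b*x); k=r<=max(0.0015,2*np.median(r)); x,y=x[k],y[k]
    return a,b,len(x)
E
python3 - <<'E'
from fence import *
c=cam("top"); im=c["img"]
R=edges(im,range(162,250),258,280,130,True); P=onz(c,R,0.032); print("rail outer",line(P))
L=edges(im,range(160,200),258,280,130,False); Q=onz(c,L,0.032); print("rail inner",line(Q))
imT=im.transpose(1,0,2)
def col(u0,u1,v0,v1,last,z,th=130):
    E=edges(imT,range(u0,u1),v0,v1,th,last)[:,::-1]; E=E[:, :]; return onz(c,E,z).mean(0)
print("rail far end",col(268,272,152,170,False,0.032)); print("rail near",col(262,266,245,262,True,0.032))
print("spacer far end",col(252,260,195,212,False,0.032)); print("bolted near end",col(240,244,240,260,True,0.062),"far",col(241,244,215,235,False,0.062))
hsv=cv2.cvtColor(im,cv2.COLOR_RGB2HSV); v=hsv[:,:,2]; S=hsv[:,:,1]
k=blobs(c,(S<60)&(v>120),(335,170,372,262),100)
for q in k[:2]:
    r=cv2.minAreaRect(q);B=onz(c,cv2.boxPoints(r),0.03);print("arbor",np.round(r,1) if 0 else r,np.round(B,4).tolist(),B.mean(0))
o=blobs(c,(S>150)&(hsv[:,:,0]<15)&(v>120),(325,170,380,262),20)
r=cv2.minAreaRect(np.vstack(o));B=onz(c,cv2.boxPoints(r),0.015);print("rest",r,np.round(B,4).tolist(),B.mean(0))
d=(v<60);k=blobs(c,d,(398,220,426,246),60);r=cv2.minEnclosingCircle(k[0]);print("pot",r,onz(c,[r[0]],0.04))
t=arm.sense();M=Ro.from_rotvec(t["tool_rot"]).as_matrix();print(np.round(M,3).tolist(),t["tool_pos"])
E
```

```text
rail outer (np.float64(0.05995714374371364), np.float64(-0.0815672636938785), 57)
rail inner (np.float64(0.07616008060028882), np.float64(-0.08049033940606838), 40)
rail far end [0.64070574 0.01721657 0.032     ]
rail near [0.4152223  0.03295519 0.032     ]
spacer far end [0.53374576 0.05067    0.032     ]
bolted near end [0.4197314 0.0807001 0.062    ] far [0.47979158 0.07942182 0.062     ]
arbor ((353.0, 215.5), (91.0, 36.0), 90.0) [[0.6095, -0.1369, 0.03], [0.6087, -0.2225, 0.03], [0.3946, -0.2146, 0.03], [0.396, -0.1311, 0.03]] [ 0.50221103 -0.17625371  0.03      ]
rest ((350.46240234375, 212.94435119628906), (21.7258358001709, 54.75797653198242), 10.954063415527344) [[0.4507, -0.1332, 0.015], [0.5785, -0.1616, 0.015], [0.568, -0.2124, 0.015], [0.4402, -0.1832, 0.015]] [ 0.50934392 -0.17259612  0.015     ]Traceback (most recent call last):
  File "<stdin>", line 16, in <module>
IndexError: list index out of range
```

```bash
cat >> h.py <<'E'
TH=-0.081; F0=np.array([0.5320,0.0330,0.012])
FR=Ro.from_euler('z',TH).as_matrix()
def f2w(p): return F0+FR@np.array(p,float)
def w2f(p): return FR.T@(np.array(p,float)-F0)
def togo(pf=None,yaw=None,pw=None):
    """fence-frame TCP target, yaw (world, rad) of tool y -> shift in tool axes mm, turn about tool z deg, plus current fence pose"""
    s=arm.sense(); M=Ro.from_rotvec(s["tool_rot"]).as_matrix()
    cy=np.arctan2(M[1,1],M[0,1]); out=[]
    if pf is not None: pw=f2w(pf)
    if pw is not None: out.append(np.round(1000*M.T@(np.array(pw)-s["tool_pos"]),1).tolist())
    if yaw is not None:
        d=(yaw-cy+np.pi/2)%np.pi-np.pi/2; R=Ro.from_euler('z',yaw if abs((yaw-cy+np.pi)%(2*np.pi)-np.pi)<1.6 else yaw+np.pi)
        T=np.eye(3); a=cy+d; T=np.c_[[np.sin(a),-np.cos(a),0],[np.cos(a),np.sin(a),0],[0,0,-1]]
        out.append(np.round(Ro.from_matrix(M.T@T).as_rotvec(degrees=True),2).tolist())
    print("go",out,"now fence mm",np.round(1000*w2f(s["tool_pos"]),1),"yaw-fence deg",round(np.degrees(cy-TH),2),"t",round(s["t"],2),"F",np.round(s["force"],1),"gap",round(s["finger_gap"],4))
E
python3 - <<'E'
from h import *
togo([0.060,0.262,0.150],TH); 
M=Ro.from_rotvec(arm.sense()["tool_rot"]).as_matrix(); print(np.round(M,3).tolist())
c=cam("top");im=c["img"];hsv=cv2.cvtColor(im,cv2.COLOR_RGB2HSV)
print(im[225,340:366].tolist()); 
k=blobs(c,(hsv[:,:,2]<70),(395,215,430,250),40);r=cv2.minEnclosingCircle(k[0]);print("pot",r,onz(c,[r[0]],0.03))
E
```

```text
Traceback (most recent call last):
  File "h.py", line 30, in togo
    out.append(np.round(Ro.from_matrix(M.T@T).as_rotvec(degrees=True),2).tolist())
                        ~~~~~~~~~~~~~~^^^^^^^
  File "scipy/spatial/transform/_rotation.pyx", line 1143, in scipy.spatial.transform._rotation.Rotation.from_matrix
ValueError: Non-positive determinant (left-handed or null coordinate frame) in rotation matrix 0: [[-3.05776618e-01 -9.52103281e-01  5.22743203e-05]
 [-9.52102975e-01  3.05776563e-01  7.86229978e-04]
 [ 7.64556404e-04 -1.90640208e-04  9.99999690e-01]].
```

```bash
sed -i 's/; R=Ro.from_euler(.z.,yaw if.*$//; s/T=np.eye(3); a=cy+d; T=np.c_\[\[np.sin(a),-np.cos(a),0\]/a=cy+d; T=np.c_[[-np.sin(a),np.cos(a),0]/' h.py
python3 - <<'E'
from h import *
togo([0.060,0.262,0.150],TH); 
c=cam("top");im=c["img"];hsv=cv2.cvtColor(im,cv2.COLOR_RGB2HSV)
print(im[225,338:366].tolist()); 
k=blobs(c,(hsv[:,:,2]<70),(395,215,430,250),40);r=cv2.minEnclosingCircle(k[0]);print("pot",r,onz(c,[r[0]],0.03))
E
```

```text
go [[-456.1, -148.3, 91.0], [-0.04, 0.03, 72.2]] now fence mm [-328.9  542.7  240.9] yaw-fence deg 72.2 t 0.25 F [0.4 0.4 0.6] gap 0.0857
[[186, 123, 73], [184, 121, 72], [185, 122, 74], [182, 121, 73], [184, 121, 73], [182, 119, 73], [134, 91, 59], [122, 118, 106], [148, 148, 138], [176, 174, 161], [199, 197, 182], [210, 210, 195], [190, 188, 175], [171, 170, 158], [145, 145, 136], [133, 107, 86], [156, 105, 64], [167, 111, 67], [169, 112, 69], [176, 114, 67], [173, 110, 63], [141, 123, 101], [137, 133, 112], [139, 133, 112], [141, 134, 113], [137, 133, 110], [140, 135, 114], [140, 134, 112]]
pot ((409.51885986328125, 234.27359008789062), 8.6486234664917) [[ 0.4549894  -0.30768248  0.03      ]]
```

```bash
python3 -m pendant '[[[0,0,72],[-456,-148,91],1],[[0,0,72],[-456,-148,91],1],[[0,0,72],[-456,-148,91],1],[[0,0,72],[-456,-148,91],1],[[0,0,72],[-456,-148,91],1],[[0,0,72],[-456,-148,91],1],[[0,0,72],[-456,-148,91],1],[[0,0,72],[-456,-148,91],1],[[0,0,72],[-456,-148,91],1],[[0,0,72],[-456,-148,91],1]]' 30; python3 -c "
from h import *
togo([0.060,0.262,0.064],TH)"
```

```text
t: 1.13
tool_pos: [0.5611, 0.3339, 0.1754]
tool_rot: [-2.305, -2.135, -0.001]
force: [-0.4, 1.5, 0.4]
finger_gap: 0.0001
grasp_force: 0.0
go [[-40.6, 55.2, 99.4], [0.01, -0.02, 0.25]] now fence mm [  4.6 302.3 163.4] yaw-fence deg 0.25 t 1.13 F [-0.4  1.5  0.4] gap 0.0001
```

```bash
python3 -m pendant '[[[0,0,0],[0,0,0],1],[[0,0,0],[0,0,0],1]]'; python3 -c "
from h import *
togo([0.060,0.262,0.064],TH)"
```

```text
t: 1.3
tool_pos: [0.5619, 0.3319, 0.175]
tool_rot: [2.303, 2.134, -0.002]
force: [-0.1, 0.9, 0.3]
finger_gap: 0.0004
grasp_force: 0.0
go [[-38.3, 54.2, 99.2], [0.04, 0.13, 0.27]] now fence mm [  5.6 300.3 163. ] yaw-fence deg 0.27 t 1.3 F [-0.1  0.9  0.3] gap 0.0004
```

```bash
python3 -m pendant '[[[0,0,0],[-20,27,10],1],[[0,0,0],[-38,54,30],1],[[0,0,0],[-38,54,65],1],[[0,0,0],[-38,54,98],1],[[0,0,0],[-38,54,99],1],[[0,0,0],[-38,54,99],1]]'; python3 - <<'E'
from h import *
togo([0.060,0.240,0.064],TH)
c=cam("top"); s=cam("scene")
a=cv2.resize(c["img"][140:215,130:280,::-1],None,fx=4,fy=4,interpolation=cv2.INTER_CUBIC)
b=cv2.resize(s["img"][125:215,165:315,::-1],None,fx=3,fy=3,interpolation=cv2.INTER_CUBIC)
o=np.zeros((600,600,3),np.uint8);o[:300]=a;o[300:570,:450]=b;cv2.imwrite("pics/p2.png",o)
E
```

```text
t: 1.8
tool_pos: [0.6086, 0.2947, 0.0752]
tool_rot: [-2.294, -2.143, 0.006]
force: [-0.2, -0.2, 1.7]
finger_gap: 0.0002
grasp_force: 0.0
go [[-27.1, 4.4, -0.8], [-0.24, 0.06, 0.72]] now fence mm [ 55.2 267.   63.2] yaw-fence deg 0.72 t 1.8 F [-0.2 -0.2  1.7] gap 0.0002
```

View pics/p2.png

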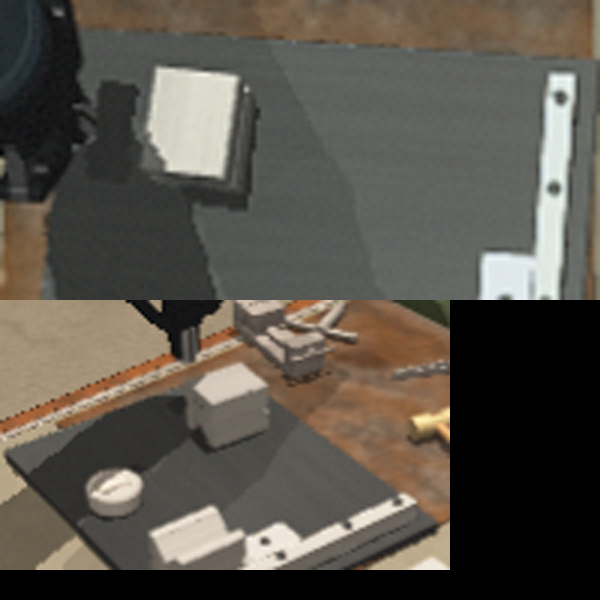

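The upper crop shows the block's plain face at (195,120) and the gripper and its shadow to the left. The lower crop shows the fingertip at (185,345), just left of the block's top edge, with a clear path. I push.

```bash
python3 -m pendant '[[[0,0,0],[-8,0,0],1],[[0,0,0],[-16,0,0],1],[[0,0,0],[-19,0,0],1],[[0,0,0],[-22,0,0],1],[[0,0,0],[-26,0,0],1],[[0,0,0],[-26,0,0],1]]'; python3 -c "
from h import *
togo([0.060,0.240,0.064],TH)"
```

```text
t: 2.4
tool_pos: [0.6093, 0.2663, 0.0769]
tool_rot: [2.3, 2.14, -0.0]
force: [0.7, -0.2, -0.7]
finger_gap: -0.0003
grasp_force: 0.0
go [[1.2, 1.8, 0.9], [0.01, 0.03, 0.51]] now fence mm [ 58.2 238.8  64.9] yaw-fence deg 0.51 t 2.4 F [ 0.7 -0.2 -0.7] gap -0.0003
```

```bash
python3 -m pendant '[[[0,0,0],[-4,0,0],1],[[0,0,0],[-8,0,-2],1],[[0,0,0],[-12,0,-5],1],[[0,0,0],[-16,0,-8],1],[[0,0,0],[-20,0,-10],1],[[0,0,0],[-25,0,-12],1],[[0,0,0],[-30,0,-14],1],[[0,0,0],[-30,0,-14],1]]'; python3 - <<'E'
from h import *
togo([0.060,0.240,0.064],TH)
c=cam("top"); s=cam("scene")
a=cv2.resize(c["img"][140:215,130:280,::-1],None,fx=4,fy=4,interpolation=cv2.INTER_CUBIC)
b=cv2.resize(s["img"][125:215,165:315,::-1],None,fx=3,fy=3,interpolation=cv2.INTER_CUBIC)
o=np.zeros((600,600,3),np.uint8);o[:300]=a;o[300:570,:450]=b;cv2.imwrite("pics/p3.png",o)
E
```

```text
t: 3.07
tool_pos: [0.6075, 0.2373, 0.0921]
tool_rot: [2.299, 2.141, 0.002]
force: [-0.8, 2.3, 8.1]
finger_gap: 0.0002
grasp_force: 3.5
go [[30.3, 1.6, 16.1], [0.06, -0.05, 0.55]] now fence mm [ 58.7 209.7  80.1] yaw-fence deg 0.55 t 3.07 F [-0.8  2.3  8.1] gap 0.0002
```

View pics/p3.png

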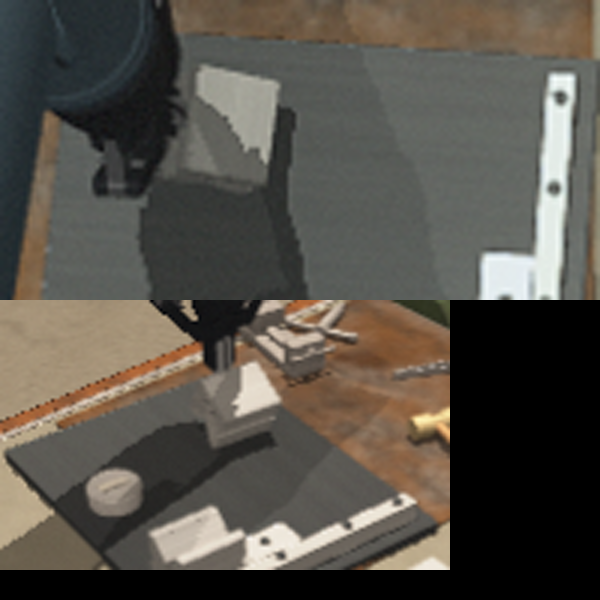

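Both crops show the block tilted, roughly 25° or more, with the finger on its near face, so it is tipping rather than sliding. I continue past the balance point.

```bash
python3 -m pendant '[[[0,0,0],[-5,0,-1],1],[[0,0,0],[-10,0,-2],1],[[0,0,0],[-15,0,-2],1],[[0,0,0],[-20,0,-2],1],[[0,0,0],[-25,0,-2],1],[[0,0,0],[-25,0,-2],1],[[0,0,0],[-15,0,-2],1],[[0,0,0],[0,0,-2],1],[[0,0,0],[15,0,-2],1]]'; python3 - <<'E'
from h import *
togo()
c=cam("top"); s=cam("scene")
a=cv2.resize(c["img"][140:215,130:280,::-1],None,fx=4,fy=4,interpolation=cv2.INTER_CUBIC)
b=cv2.resize(s["img"][125:215,165:315,::-1],None,fx=3,fy=3,interpolation=cv2.INTER_CUBIC)
o=np.zeros((600,600,3),np.uint8);o[:300]=a;o[300:570,:450]=b;cv2.imwrite("pics/p4.png",o)
E
```

```text
t: 3.92
tool_pos: [0.608, 0.2547, 0.0924]
tool_rot: [-2.298, -2.141, -0.0]
force: [0.3, 1.8, 0.1]
finger_gap: -0.0003
grasp_force: 0.0
go [] now fence mm [ 57.8 227.1  80.4] yaw-fence deg 0.59 t 3.92 F [0.3 1.8 0.1] gap -0.0003
```

View pics/p4.png

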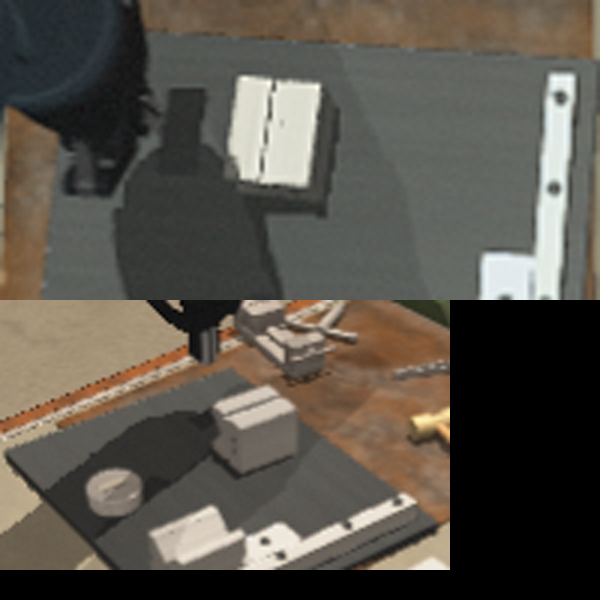

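The grooved side is now up (upper crop, 228–322 x 75–188) and the V faces the pusher. I measure its pose.

```bash
cat > blk.py <<'E'
from h import *
def blk(box=(150,150,262,235),th=150,z=0.062):
    c=cam("top"); g=c["img"].astype(float).mean(2)
    k=cv2.convexHull(np.vstack(blobs(c,g>th,box,80)[:2] if z else 0)); r=cv2.minAreaRect(k); P=onz(c,cv2.boxPoints(r),z)
    e=np.diff(P,axis=0); L=e[np.argmax(np.linalg.norm(e[:2],axis=1))]; a=np.arctan2(L[1],L[0])-TH; a=(a+np.pi/2)%np.pi-np.pi/2
    print("block fence mm",np.round(1000*w2f(P.mean(0)),1),"size",np.round(1000*np.linalg.norm(e[:2],axis=1),1),"yaw-fence deg",round(np.degrees(a),1))
E
python3 -c "
from blk import *
blk(); togo([0.058,0.2,0.067],TH)"
```

```text
block fence mm [ 9.4 85.6 50. ] size [ 86.3 236.4] yaw-fence deg 48.8
go [[-28.8, 0.5, 13.2], [-0.02, -0.08, 0.85]] now fence mm [ 57.  228.8  80.2] yaw-fence deg 0.85 t 4.07 F [-0.3 -1.3  0.3] gap 0.0002
```

```bash
python3 -c "
from blk import *
blk((180,150,235,200)); togo([0.058,0.2,0.067],TH)"
```

```text
block fence mm [ 57.2 153.3  50. ] size [60.6 48.6] yaw-fence deg -1.3
go [[-26.6, 0.2, 13.3], [-0.02, 0.0, 0.73]] now fence mm [ 57.5 226.6  80.3] yaw-fence deg 0.73 t 4.12 F [-0.4 -0.6 -0.2] gap 0.0
```

```bash
python3 -m pendant '[[[0,0,0],[-8,0,13],1],[[0,0,0],[-20,0,13],1],[[0,0,0],[-28,0,13],1],[[0,0,0],[-34,0,13],1],[[0,0,0],[-39,0,13],1],[[0,0,0],[-44,0,12],1],[[0,0,0],[-49,0,9],1],[[0,0,0],[-54,0,6],1],[[0,0,0],[-59,0,3],1],[[0,0,0],[-64,0,1],1]]'; python3 -c "
from h import *
togo()"
```

```text
t: 4.95
tool_pos: [0.6041, 0.1924, 0.0941]
tool_rot: [-2.295, -2.142, -0.008]
force: [-3.7, 7.2, 11.9]
finger_gap: -0.0001
grasp_force: 6.4
go [] now fence mm [ 59.  164.7  82.1] yaw-fence deg 0.69 t 4.95 F [-3.7  7.2 11.9] gap -0.0001
```

```bash
python3 -m pendant '[[[0,0,0],[-5,0,-2],1],[[0,0,0],[-10,0,-3],1],[[0,0,0],[-15,0,-3],1],[[0,0,0],[-20,0,-3],1],[[0,0,0],[-25,0,-3],1],[[0,0,0],[-25,0,-3],1],[[0,0,0],[-10,0,-3],1],[[0,0,0],[20,0,-3],1],[[0,0,0],[40,0,-3],1]]'; python3 - <<'E'
from h import *
togo()
c=cam("top"); s=cam("scene")
a=cv2.resize(c["img"][140:215,130:280,::-1],None,fx=4,fy=4,interpolation=cv2.INTER_CUBIC)
b=cv2.resize(s["img"][125:215,165:315,::-1],None,fx=3,fy=3,interpolation=cv2.INTER_CUBIC)
o=np.zeros((600,600,3),np.uint8);o[:300]=a;o[300:570,:450]=b;cv2.imwrite("pics/p5.png",o)
E
```

```text
t: 5.7
tool_pos: [0.6062, 0.232, 0.0944]
tool_rot: [-2.297, -2.141, -0.002]
force: [-0.6, 0.8, -0.6]
finger_gap: -0.0
grasp_force: 0.0
go [] now fence mm [ 57.9 204.4  82.4] yaw-fence deg 0.61 t 5.7 F [-0.6  0.8 -0.6] gap -0.0
```

View pics/p5.png

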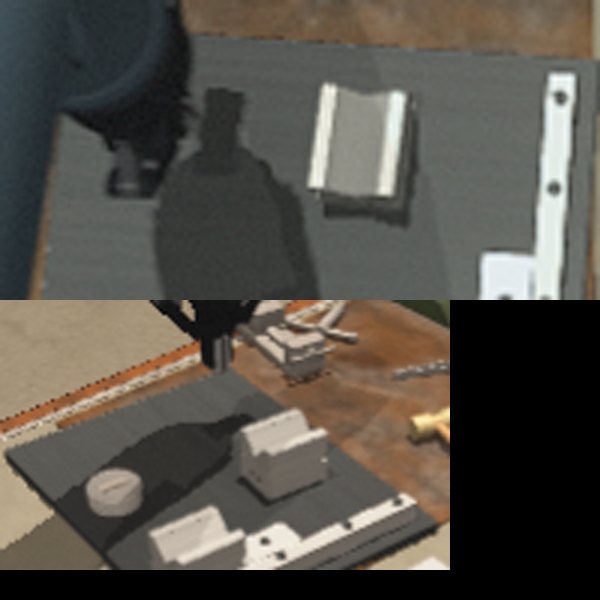

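The block now stands V up, with its lands at (322,140) and (393,145) in the upper crop. I measure it and plan the grasp across its sides.

```bash
python3 - <<'E'
from blk import *
blk((203,155,240,198)); s=arm.sense(); print(np.round(s["joint_positions"],2)); togo([0.057,0.105,0.1],TH+np.pi/2)
c=cam("top"); im=c["img"]; hsv=cv2.cvtColor(im,cv2.COLOR_RGB2HSV)
# arbor: grey-bright columns between
g=im.astype(float).mean(2); m=((g>150)&(hsv[:,:,1]<45)).astype(np.uint8)
k=max(blobs(c,m,(335,170,375,262),20),key=len); r=cv2.minAreaRect(k); B=onz(c,cv2.boxPoints(r),0.032)
print("arbor",r,np.round(B[:,:2],3).tolist(),B.mean(0))
E
```

```text
block fence mm [54.2 84.3 50. ] size [20.6 58.1] yaw-fence deg 9.6
[-0.63  0.74  0.29  1.65 -0.28  0.78 -0.28]
go [[-100.1, -1.7, -18.1], [0.05, -0.1, -89.15]] now fence mm [ 57.2 205.1  82.1] yaw-fence deg 0.85 t 5.85 F [-0.3  0.1  0.2] gap -0.0003
arbor ((351.2007141113281, 213.53903198242188), (6.544102668762207, 76.67507934570312), 11.0035400390625) [[0.42, -0.145], [0.596, -0.184], [0.593, -0.199], [0.417, -0.159]] [ 0.50626666 -0.17188426  0.032     ]
```

```bash
python3 - <<'E'
from h import *
c=cam("top")
uv=np.array([(322,83),(308,188),(407,92),(393,197)])/4+np.array([130,140])-0.375
P=np.array([w2f(p)*1000 for p in onz(c,uv,0.062)]); print(np.round(P,1).tolist(),P.mean(0).round(1))
# refine: hull of >95
g=c["img"].astype(float).mean(2); k=np.vstack(blobs(c,g>100,(195,152,245,200),30)); r=cv2.minAreaRect(cv2.convexHull(k)); Q=onz(c,cv2.boxPoints(r),.062); print(r,np.round([w2f(q)*1000 for q in Q],1).tolist())
E
```

```text
[[86.7, 127.3, 50.0], [25.1, 129.6, 50.0], [84.6, 77.9, 50.0], [23.2, 80.7, 50.0]] [ 54.9 103.9  50. ]
((225.0, 177.5), (43.0, 38.0), 90.0) [[96.4, 137.8, 50.0], [102.0, 50.2, 50.0], [2.4, 42.2, 50.0], [-3.4, 128.4, 50.0]]
```

```bash
python3 -m pendant '[[[0,0,-7],[0,0,-20],-1],[[0,0,-40],[-50,-1,-25],-1],[[0,0,-89],[-101,-2,-25],-1],[[0,0,-89],[-101,-2,-25],-1],[[0,0,-89],[-101,-2,-25],-1],[[0,0,-89],[-101,-2,-25],-1],[[0,0,-89],[-101,-2,-25],-1],[[0,0,-89],[-101,-2,-25],-1],[[0,0,-89],[-101,-2,-25],-1],[[0,0,-89],[-101,-2,-25],-1]]'; python3 -m pendant '[[[0,0,0],[0,0,0],-1],[[0,0,0],[0,0,0],-1],[[0,0,0],[0,0,0],-1]]';python3 -c "
from h import *
togo([0.055,0.104,0.045],TH+np.pi/2); print(arm.sense()['joint_positions'].round(2))"
```

```text
t: 6.78
tool_pos: [0.5971, 0.1264, 0.1195]
tool_rot: [-0.61, -3.082, 0.002]
force: [0.1, 0.3, -0.7]
finger_gap: 0.0854
grasp_force: 0.0
t: 7.03
tool_pos: [0.5972, 0.1273, 0.1195]
tool_rot: [-0.623, -3.079, 0.001]
force: [0.9, 0.6, -0.0]
finger_gap: 0.0856
grasp_force: 0.0
go [[3.7, 3.8, 62.5], [-0.03, -0.01, -18.24]] now fence mm [ 57.3  99.3 107.5] yaw-fence deg 71.76 t 7.03 F [ 0.9  0.6 -0. ] gap 0.0856
[-0.27  0.64 -0.02  1.74  0.02  0.77  0.87]
```

```bash
python3 -m pendant '[[[0,0,-7],[4,4,5],-1],[[0,0,-14],[4,4,15],-1],[[0,0,-18.2],[4,4,30],-1],[[0,0,-18.2],[4,4,45],-1],[[0,0,-18.2],[4,4,62],-1],[[0,0,-18.2],[4,4,62],-1],[[0,0,-18.2],[4,4,62],-1]]'; python3 -c "
from h import *
togo([0.055,0.104,0.045],TH+np.pi/2)"
```

```text
t: 7.62
tool_pos: [0.5944, 0.133, 0.057]
tool_rot: [-0.123, -3.137, 0.002]
force: [-0.4, 0.0, 1.1]
finger_gap: 0.0854
grasp_force: 0.0
go [[-0.9, -0.7, 0.0], [-0.06, -0.1, 0.13]] now fence mm [ 54.1 104.7  45. ] yaw-fence deg 90.13 t 7.62 F [-0.4  0.   1.1] gap 0.0854
```

```bash
python3 -m pendant '[[[0,0,0],[0,0,0],0],[[0,0,0],[0,0,0],0.4],[[0,0,0],[0,0,0],0.6],[[0,0,0],[0,0,0],0.6],[[0,0,0],[0,0,0],0.6],[[0,0,0],[0,0,0],0.6],[[0,0,0],[0,0,0],0.6],[[0,0,0],[0,0,0],0.6]]' 25; python3 -c "
from blk import *
togo([0.034,0.033,0.047],TH+np.pi/2)"
```

```text
t: 8.28
tool_pos: [0.596, 0.132, 0.0591]
tool_rot: [0.123, 3.137, -0.002]
force: [-1.8, -2.6, 6.5]
finger_gap: 0.0497
grasp_force: 25.4
go [[21.9, -70.8, 0.1], [-0.06, 0.1, 0.15]] now fence mm [ 55.7 103.9  47.1] yaw-fence deg 90.15 t 8.28 F [-1.8 -2.6  6.5] gap 0.0497
```

```bash
python3 -m pendant '[[[0,0,0],[3,-10,0],0.6],[[0,0,0],[6,-22,0],0.6],[[0,0,0],[9,-34,0],0.6],[[0,0,0],[12,-46,0],0.6],[[0,0,0],[15,-56,0],0.6],[[0,0,0],[17,-62,0],0.6],[[0,0,0],[18,-66,0],0.6],[[0,0,0],[18,-66,0],0.6]]'; python3 - <<'E'
from h import *
togo([0.034,0.030,0.047],TH+np.pi/2)
c=cam("top"); s=cam("scene")
a=cv2.resize(c["img"][140:265,180:290,::-1],None,fx=4,fy=4,interpolation=cv2.INTER_CUBIC)
b=cv2.resize(s["img"][145:245,195:285,::-1],None,fx=4,fy=4,interpolation=cv2.INTER_CUBIC)
o=np.zeros((500,800,3),np.uint8);o[:500,:440]=a;o[:400,440:800]=b;cv2.imwrite("pics/p6.png",o)
E
```

```text
t: 8.95
tool_pos: [0.5735, 0.0697, 0.0591]
tool_rot: [0.121, 3.135, 0.004]
force: [0.2, 2.5, 5.7]
finger_gap: 0.0495
grasp_force: 27.5
go [[4.5, -9.9, 0.1], [0.14, 0.22, 0.22]] now fence mm [38.4 39.9 47.1] yaw-fence deg 90.22 t 8.95 F [0.2 2.5 5.7] gap 0.0495
```

View pics/p6.png

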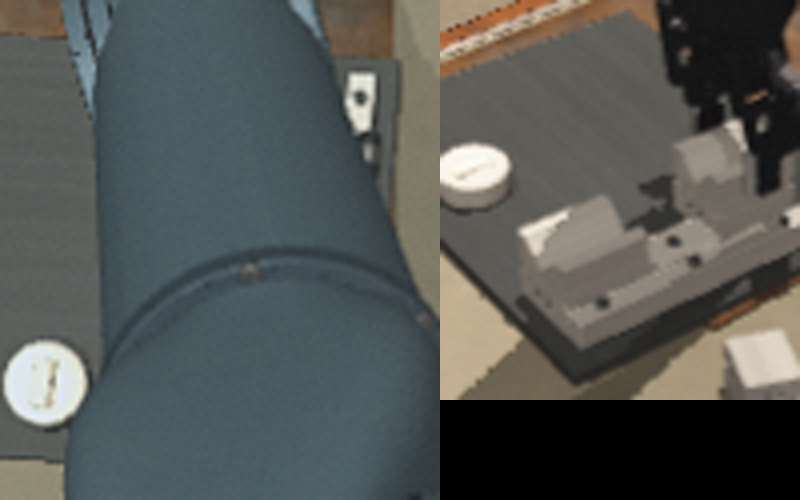

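The arm hides the top view. The scene crop shows the block in the grasp at (715,165), with the rail-side finger at (768,170) above the rail. I ease it toward the rail.

```bash
python3 -m pendant '[[[0,0,0],[0,-4,0],0.6],[[0,0,0],[0,-7,0],0.6],[[0,0,0],[0,-10,0],0.6],[[0,0,0],[0,-11,0],0.6],[[0,0,0],[0,-12,0],0.6],[[0,0,0],[0,-12,0],0.6],[[0,0,0],[0,-12,0],0.6]]'; python3 -c "
from h import *
togo()"
```

```text
t: 9.63
tool_pos: [0.5727, 0.0602, 0.0592]
tool_rot: [0.118, 3.135, 0.007]
force: [1.5, 7.0, 6.0]
finger_gap: 0.0495
grasp_force: 27.7
go [] now fence mm [38.3 30.4 47.2] yaw-fence deg 90.33 t 9.63 F [1.5 7.  6. ] gap 0.0495
```

```bash
for i in 1; do python3 -m pendant '[[[0,0,0],[0,-0.5,0],0.6],[[0,0,0],[0,-1,0],0.6],[[0,0,0],[0,-1,0],0.6]]'; done; python3 -c "
from h import *
togo()"
```

```text
t: 9.88
tool_pos: [0.5726, 0.0596, 0.0592]
tool_rot: [0.117, 3.135, 0.007]
force: [0.8, 8.7, 6.4]
finger_gap: 0.0498
grasp_force: 27.6
go [] now fence mm [38.3 29.8 47.2] yaw-fence deg 90.35 t 9.88 F [0.8 8.7 6.4] gap 0.0498
```

```bash
python3 -m pendant '[[[0,0,0],[0,0,-1],0.6],[[0,0,0],[0,0,-2],0.6],[[0,0,0],[0,0,-3],0.6],[[0,0,0],[0,0,-3],0.6],[[0,0,0],[0,0,-3],0.6]]'; python3 -c "
from h import *
togo()"
```

```text
t: 10.3
tool_pos: [0.5705, 0.0552, 0.0602]
tool_rot: [-0.122, -3.138, 0.001]
force: [0.2, -0.6, -5.1]
finger_gap: 0.0496
grasp_force: 26.5
go [] now fence mm [36.5 25.2 48.2] yaw-fence deg 90.19 t 10.3 F [ 0.2 -0.6 -5.1] gap 0.0496
```

```bash
python3 -m pendant '[[[0,0,0],[0,-0.5,0],0.6],[[0,0,0],[0,-1,0],0.6],[[0,0,0],[0,-1.5,0],0.6],[[0,0,0],[0,-1.5,0],0.6],[[0,0,0],[0,-1.5,0],0.6]]'; python3 -c "
from h import *
togo()"; python3 -m pendant '[[[0,0,0],[0,-0.5,0],0.6],[[0,0,0],[0,-1,0],0.6],[[0,0,0],[0,-1.5,0],0.6],[[0,0,0],[0,-1.5,0],0.6],[[0,0,0],[0,-1.5,0],0.6]]'; python3 -c "
from h import *
togo()"
```

```text
t: 10.72
tool_pos: [0.5709, 0.0543, 0.0606]
tool_rot: [-0.121, -3.139, 0.0]
force: [0.4, -0.1, -4.9]
finger_gap: 0.0499
grasp_force: 26.5
go [] now fence mm [37.1 24.4 48.6] yaw-fence deg 90.22 t 10.72 F [ 0.4 -0.1 -4.9] gap 0.0499
t: 11.13
tool_pos: [0.5708, 0.0537, 0.0606]
tool_rot: [0.12, 3.139, 0.001]
force: [0.2, 3.3, -5.7]
finger_gap: 0.0495
grasp_force: 26.6
go [] now fence mm [37.  23.8 48.6] yaw-fence deg 90.27 t 11.13 F [ 0.2  3.3 -5.7] gap 0.0495
```

```bash
python3 -m pendant '[[[0,0,0],[1.5,0,0],0.6],[[0,0,0],[3,0,0],0.6],[[0,0,0],[4,0,0],0.6],[[0,0,0],[5,0,0],0.6],[[0,0,0],[5,0,0],0.6],[[0,0,0],[5,0,0],0.6]]'; python3 -c "
from h import *
togo()"; python3 -m pendant '[[[0,0,0],[0.5,0,0],0.6],[[0,0,0],[1,0,0],0.6],[[0,0,0],[1.5,0,0],0.6],[[0,0,0],[1.5,0,0],0.6],[[0,0,0],[1.5,0,0],0.6]]'; python3 -c "
from h import *
togo()"
```

```text
t: 11.63
tool_pos: [0.5664, 0.0539, 0.0609]
tool_rot: [0.12, 3.138, 0.001]
force: [3.7, 4.1, -3.2]
finger_gap: 0.0494
grasp_force: 26.7
go [] now fence mm [32.6 23.6 48.9] yaw-fence deg 90.26 t 11.63 F [ 3.7  4.1 -3.2] gap 0.0494
t: 12.05
tool_pos: [0.5651, 0.054, 0.0609]
tool_rot: [0.12, 3.138, 0.001]
force: [2.9, 4.1, -3.8]
finger_gap: 0.0497
grasp_force: 26.6
go [] now fence mm [31.2 23.6 48.9] yaw-fence deg 90.26 t 12.05 F [ 2.9  4.1 -3.8] gap 0.0497
```

```bash
python3 -m pendant '[[[0,0,0],[0.5,0,0],0.6],[[0,0,0],[1,0,0],0.6],[[0,0,0],[1.5,0,0],0.6],[[0,0,0],[1.5,0,0],0.6],[[0,0,0],[1.5,0,0],0.6]]'; python3 -c "
from h import *
togo()"; python3 -m pendant '[[[0,0,0],[0.5,0,0],0.6],[[0,0,0],[1,0,0],0.6],[[0,0,0],[1.5,0,0],0.6],[[0,0,0],[1.5,0,0],0.6],[[0,0,0],[1.5,0,0],0.6]]'; python3 -c "
from h import *
togo()"
```

```text
t: 12.47
tool_pos: [0.5639, 0.0541, 0.0609]
tool_rot: [0.12, 3.137, 0.001]
force: [3.5, 3.9, -5.9]
finger_gap: 0.0496
grasp_force: 26.9
go [] now fence mm [30.1 23.6 48.9] yaw-fence deg 90.25 t 12.47 F [ 3.5  3.9 -5.9] gap 0.0496
t: 12.88
tool_pos: [0.5635, 0.054, 0.0612]
tool_rot: [0.121, 3.135, 0.002]
force: [7.0, 3.9, -5.8]
finger_gap: 0.0498
grasp_force: 26.9
go [] now fence mm [29.7 23.5 49.2] yaw-fence deg 90.23 t 12.88 F [ 7.   3.9 -5.8] gap 0.0498
```

```bash
python3 -m pendant '[[[0,0,0],[0,0,1],0.6],[[0,0,0],[0,0,2],0.6],[[0,0,0],[0,0,3],0.6],[[0,0,0],[0,0,3],0.6],[[0,0,0],[0,0,3],0.6]]'; python3 -c "
from h import *
togo()"; python3 -m pendant '[[[0,0,0],[0,0,0],0.1],[[0,0,0],[0,0,0],-0.2],[[0,0,0],[0,0,0],-0.5],[[0,0,0],[0,0,0],-0.6],[[0,0,0],[0,0,-15],-0.6],[[0,0,0],[0,0,-40],-0.6],[[0,0,0],[0,0,-80],-0.6],[[0,0,0],[0,0,-110],-0.6],[[0,0,0],[0,0,-110],-0.6]]'; python3 - <<'E'
from h import *
togo([0.03,0.2,0.16],TH+np.pi/2)
s=cam("scene")
cv2.imwrite("pics/p7.png",cv2.resize(s["img"][145:245,185:305,::-1],None,fx=6,fy=6,interpolation=cv2.INTER_CUBIC))
E
```

```text
t: 13.3
tool_pos: [0.5641, 0.0541, 0.0592]
tool_rot: [0.121, 3.134, 0.002]
force: [4.6, 4.0, 2.9]
finger_gap: 0.0495
grasp_force: 27.6
go [] now fence mm [30.3 23.6 47.2] yaw-fence deg 90.23 t 13.3 F [4.6 4.  2.9] gap 0.0495
t: 14.05
tool_pos: [0.5643, 0.0531, 0.1733]
tool_rot: [0.123, 3.131, 0.001]
force: [1.0, -0.5, -0.1]
finger_gap: 0.0683
grasp_force: 0.0
go [[0.1, 177.3, 1.4], [0.05, 0.46, 0.16]] now fence mm [ 30.6  22.7 161.3] yaw-fence deg 90.16 t 14.05 F [ 1.  -0.5 -0.1] gap 0.0683
```

View pics/p7.png

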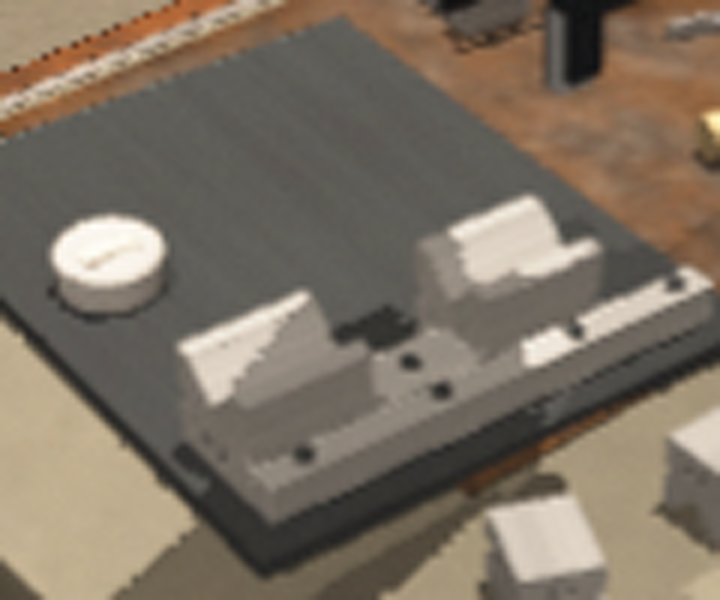

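The crop shows the block at (510,265), V up, resting along the rail and against the spacer end at (480,345). The bolted block is at (270,380) and the tin is untouched at (108,262). I go to the arbor.

```bash
python3 -c "
from h import *
togo(None,np.radians(77.5),[0.5065,-0.172,0.15])"
```

```text
go [[38.7, -228.7, 20.4], [0.03, 0.27, 8.02]] now fence mm [ 29.1  22.4 158.6] yaw-fence deg 90.16 t 14.1 F [ 0.5  0.3 -0.4] gap 0.0685
```

```bash
python3 -m pendant '[[[0,0,4],[6,-40,0],-0.3],[[0,0,8],[13,-80,0],-0.3],[[0,0,8],[20,-120,5],-0.3],[[0,0,8],[27,-160,10],-0.3],[[0,0,8],[33,-195,15],-0.3],[[0,0,8],[37,-215,18],-0.3],[[0,0,8],[39,-229,20],-0.3],[[0,0,8],[39,-229,20],-0.3],[[0,0,8],[39,-229,20],-0.3],[[0,0,8],[39,-229,20],-0.3]]'; python3 - <<'E'
from h import *
togo(None,np.radians(77.5),[0.5065,-0.172,0.036])
c=cam("top"); g=c["img"].astype(float).mean(2)
P=lambda x,y: proj(c,f2w([x,y,.05])).round(1).tolist()
print([P(0,0),P(60,0)][:0])
# V-block lands check: expected home corners vs bright pixels
uv=proj(c,[f2w(np.array(q)/1000) for q in [(0,0,50),(60,0,50),(60,50,50),(0,50,50)]]); print(uv.round(1).tolist())
for v in (185,192,200): print(v,g[v,225:285].astype(int).tolist())
E
```

```text
t: 14.93
tool_pos: [0.5046, -0.1703, 0.147]
tool_rot: [-0.338, -3.122, -0.001]
force: [0.3, 0.5, 0.7]
finger_gap: 0.0553
grasp_force: 0.0
go [[-2.4, -1.3, 111.0], [0.04, -0.09, 0.16]] now fence mm [ -10.9 -204.8  135. ] yaw-fence deg 82.3 t 14.93 F [0.3 0.5 0.7] gap 0.0553
[]
[[262.5, 201.3], [264.5, 175.3], [242.6, 173.9], [240.5, 199.8]]
185 [103, 102, 102, 99, 99, 102, 101, 101, 100, 101, 104, 99, 100, 101, 99, 98, 107, 185, 233, 235, 224, 175, 147, 154, 156, 157, 155, 153, 156, 156, 155, 154, 152, 153, 169, 216, 233, 234, 195, 86, 189, 233, 186, 151, 175, 227, 188, 81, 104, 105, 104, 108, 90, 93, 131, 142, 139, 140, 141, 139]
192 [97, 99, 99, 101, 98, 100, 101, 99, 99, 97, 103, 99, 100, 99, 96, 96, 149, 220, 234, 233, 202, 146, 155, 157, 157, 156, 154, 158, 156, 153, 154, 152, 153, 150, 204, 234, 232, 217, 139, 98, 197, 233, 229, 229, 232, 223, 153, 90, 99, 105, 105, 101, 87, 97, 128, 138, 139, 137, 140, 140]
200 [102, 98, 99, 100, 101, 100, 99, 101, 100, 100, 101, 99, 101, 99, 96, 106, 162, 193, 192, 173, 135, 139, 147, 155, 160, 157, 159, 158, 156, 155, 155, 156, 153, 183, 228, 238, 233, 176, 86, 188, 236, 229, 229, 229, 236, 180, 70, 98, 106, 105, 109, 87, 75, 111, 135, 142, 140, 139, 139, 142]
```

```bash
python3 -m pendant '[[[0,0,0],[-1,-0.5,10],-0.3],[[0,0,0],[-1,-0.5,40],-0.3],[[0,0,0],[-1,-0.5,70],-0.3],[[0,0,0],[-1,-0.5,90],-0.3],[[0,0,0],[-1,-0.5,90],-0.3],[[0,0,0],[-1,-0.5,90],-0.3]]'; python3 - <<'E'
from h import *
togo(None,np.radians(77.5),[0.5065,-0.172,0.036])
c=cam("top"); g=c["img"].astype(float).mean(2)
for u in (243,244,261): print(u,g[168:178,u].astype(int).tolist(),g[195:206,u].astype(int).tolist())
s=cam("scene"); a=cv2.resize(s["img"][225:295,250:390,::-1],None,fx=5,fy=5,interpolation=cv2.INTER_CUBIC)
cv2.imwrite("pics/p8.png",a)
E
```

```text
t: 15.48
tool_pos: [0.5051, -0.1713, 0.0567]
tool_rot: [-0.337, -3.121, -0.001]
force: [0.5, 0.5, 0.3]
finger_gap: 0.0553
grasp_force: 0.0
go [[-1.6, -0.4, 20.7], [0.02, -0.15, 0.17]] now fence mm [ -10.3 -205.8   44.7] yaw-fence deg 82.31 t 15.48 F [0.5 0.5 0.3] gap 0.0553
243 [100, 99, 101, 103, 99, 99, 146, 197, 203, 210] [237, 236, 236, 237, 242, 197, 80, 88, 86, 90, 88]
244 [100, 101, 103, 101, 99, 93, 183, 243, 238, 237] [230, 224, 227, 223, 224, 177, 81, 82, 75, 66, 67]
261 [100, 101, 103, 104, 102, 105, 92, 166, 229, 231] [236, 236, 237, 237, 235, 235, 192, 98, 101, 125, 172]
```

View pics/p8.png

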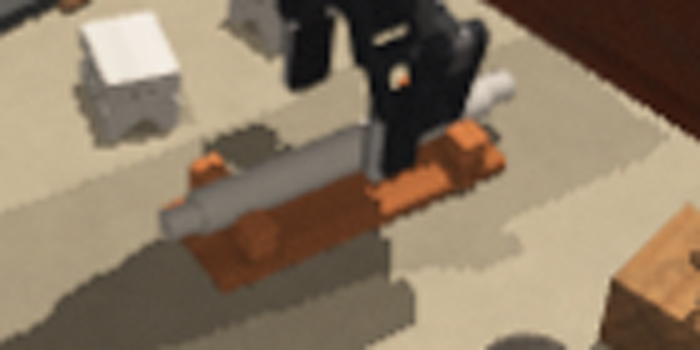

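The crop shows the open fingers straddling the arbor near its middle at (380,140). The arbor ends are at (175,222) and (510,82), and its near part is in the gripper's shadow. I check the centre by projecting it into the scene view, then descend.

```bash
python3 - <<'E'
from h import *
s=cam("scene"); d=np.array([np.cos(np.radians(-12.5)),np.sin(np.radians(-12.5)),0]); C=np.array([.5065,-.172,.026])
print(proj(s,[C-.09*d,C,C+.09*d]).round(1).tolist(), onz(s,[(285,269.4),(352,241.4)],.026).round(4).tolist())
E
python3 -m pendant '[[[0,0,0],[-1.5,-0.5,8],-0.3],[[0,0,0],[-1.5,-0.5,15],-0.3],[[0,0,0],[-1.5,-0.5,20],-0.3],[[0,0,0],[-1.5,-0.5,20],-0.3],[[0,0,0],[-1.5,-0.5,20],0.2],[[0,0,0],[-1.5,-0.5,20],0.5],[[0,0,0],[-1.5,-0.5,20],0.8],[[0,0,0],[-1.5,-0.5,20],1],[[0,0,0],[-1.5,-0.5,20],1],[[0,0,0],[-1.5,-0.5,20],1]]' 40
```

```text
[[281.9, 269.5], [317.5, 254.8], [350.4, 241.1]] [[0.4236, -0.1567, 0.026], [0.5964, -0.1946, 0.026]]
t: 16.47
tool_pos: [0.5073, -0.1731, 0.0379]
tool_rot: [0.339, 3.123, 0.0]
force: [-1.4, 0.6, 3.6]
finger_gap: 0.0183
grasp_force: 39.2
```

```bash
python3 -m pendant '[[[0,0,0],[0,0,0],1],[[0,0,0],[0,0,-10],1],[[0,0,0],[0,0,-20],1],[[0,0,0],[0,0,-40],1],[[0,0,0],[0,0,-60],1],[[0,0,0],[0,0,-90],1],[[0,0,0],[0,0,-120],1],[[0,0,0],[0,0,-120],1]]' 60; python3 - <<'E'
from h import *
togo([-0.028,0.024,0.11],TH+np.pi/2)
c=cam("scene"); hsv=cv2.cvtColor(c["img"],cv2.COLOR_RGB2HSV)
cv2.imwrite("pics/p9.png",cv2.resize(c["img"][170:300,220:400,::-1],None,fx=4,fy=4,interpolation=cv2.INTER_CUBIC))
E
```

```text
t: 17.13
tool_pos: [0.5104, -0.1744, 0.1637]
tool_rot: [0.339, 3.113, -0.003]
force: [1.0, 0.0, -1.6]
finger_gap: 0.0176
grasp_force: 59.0
go [[55.0, 227.2, 41.0], [-0.08, 0.56, -7.8]] now fence mm [  -4.7 -208.5  151.7] yaw-fence deg 82.2 t 17.13 F [ 1.   0.  -1.6] gap 0.0176
```

```bash
python3 -m pendant '[[[0,0,-2],[10,40,0],1],[[0,0,-4],[20,80,0],1],[[0,0,-6],[30,120,0],1],[[0,0,-7.8],[40,160,0],1],[[0,0,-7.8],[48,195,0],1],[[0,0,-7.8],[53,217,0],1],[[0,0,-7.8],[55,227,10],1],[[0,0,-7.8],[55,227,25],1],[[0,0,-7.8],[55,227,41],1],[[0,0,-7.8],[55,227,41],1]]'; python3 -m pendant '[[[0,0,0],[0,0,0],1],[[0,0,0],[0,0,0],1]]' ; python3 - <<'E'
from h import *
togo([-0.028,0.024,0.09],TH+np.pi/2)
c=cam("scene"); im=c["img"]; g=im.astype(float).mean(2); np.save("g.npy",im)
z=arm.sense()["tool_pos"][2]-0.012
T=w2f(arm.sense()["tool_pos"])
for x in (-.09,-.075,0,.075,.09): print(x,proj(c,[f2w([T[0]+x,T[1],T[2]-.012])]).round(1).tolist())
E
```

```text
t: 18.02
tool_pos: [0.4994, 0.0592, 0.1133]
tool_rot: [-0.126, -3.133, 0.003]
force: [-1.7, 0.2, -2.8]
finger_gap: 0.0178
grasp_force: 59.1
t: 18.18
tool_pos: [0.5022, 0.0596, 0.1166]
tool_rot: [-0.128, -3.139, 0.001]
force: [-1.0, 0.3, -2.0]
finger_gap: 0.0179
grasp_force: 59.1
go [[-3.9, -0.1, 14.6], [-0.02, -0.01, -0.03]] now fence mm [-31.9  24.1 104.6] yaw-fence deg 89.97 t 18.18 F [-1.   0.3 -2. ] gap 0.0179
-0.09 [[215.2, 193.1]]
-0.075 [[220.9, 190.8]]
0 [[247.9, 179.6]]
0.075 [[273.1, 169.3]]
0.09 [[277.9, 167.3]]
```

```bash
python3 - <<'E'
import numpy as np
g=np.load("g.npy").astype(float).mean(2).astype(int)
for u,v in ((212,194),(215,193),(218,192),(221,191),(226,189),(232,186),(262,174),(268,171),(273,169),(277,168),(280,166)): print(u,v-10,g[v-10:v+11,u].tolist())
E
```

```text
212 184 [103, 136, 151, 132, 91, 79, 77, 75, 64, 61, 79, 89, 90, 90, 91, 91, 91, 90, 89, 90, 91]
215 183 [90, 91, 94, 95, 94, 92, 93, 106, 129, 113, 103, 105, 96, 93, 90, 91, 90, 91, 111, 147, 125]
218 182 [91, 92, 92, 91, 92, 93, 95, 109, 136, 140, 136, 125, 107, 91, 88, 89, 89, 89, 101, 129, 139]
221 181 [92, 92, 93, 92, 92, 99, 122, 130, 124, 134, 130, 124, 106, 88, 85, 93, 92, 92, 113, 137, 137]
226 179 [93, 92, 90, 92, 93, 103, 130, 141, 142, 137, 131, 121, 111, 99, 91, 90, 94, 96, 113, 137, 138]
232 176 [89, 91, 92, 91, 92, 95, 113, 138, 140, 139, 134, 126, 118, 105, 94, 90, 94, 92, 103, 129, 137]
262 164 [29, 33, 30, 23, 20, 17, 20, 27, 90, 171, 183, 161, 131, 106, 93, 89, 91, 123, 186, 202, 191]
268 161 [32, 49, 82, 103, 112, 111, 143, 198, 208, 212, 196, 175, 149, 118, 99, 91, 89, 99, 151, 202, 196]
273 159 [99, 100, 111, 114, 111, 109, 114, 147, 203, 215, 197, 175, 149, 119, 95, 88, 92, 92, 127, 194, 195]
277 158 [98, 96, 101, 109, 119, 121, 121, 149, 205, 196, 165, 132, 100, 100, 112, 99, 92, 89, 89, 90, 90]
280 156 [102, 105, 101, 92, 97, 104, 112, 119, 126, 116, 113, 112, 114, 103, 102, 109, 114, 113, 112, 107, 95]
```

```bash
python3 -m pendant '[[[0,0,0],[-2,0,8],1],[[0,0,0],[-4,0,18],1],[[0,0,0],[-4,0,28],1],[[0,0,0],[-4,0,36],1],[[0,0,0],[-4,0,36],1],[[0,0,0],[-4,0,36],1]]' ; python3 -c "
from h import *
togo([-.028,.024,.061],TH+np.pi/2)"; python3 -m pendant '[[[0,0,0],[0,0,2],1],[[0,0,0],[0,0,4],1],[[0,0,0],[0,0,6],1],[[0,0,0],[0,0,7],1],[[0,0,0],[0,0,7],1],[[0,0,0],[0,0,7],1]]' ; python3 -c "
from h import *
togo([-.028,.024,.061],TH+np.pi/2)"
```

```text
t: 18.73
tool_pos: [0.5054, 0.06, 0.0798]
tool_rot: [-0.126, -3.137, 0.001]
force: [-0.3, -0.9, -1.8]
finger_gap: 0.0176
grasp_force: 59.1
go [[-0.7, -0.8, 6.8], [-0.02, -0.1, 0.04]] now fence mm [-28.7  24.8  67.8] yaw-fence deg 90.04 t 18.73 F [-0.3 -0.9 -1.8] gap 0.0176
t: 19.23
tool_pos: [0.5062, 0.06, 0.0736]
tool_rot: [0.126, 3.139, -0.0]
force: [0.1, 0.1, -2.7]
finger_gap: 0.0177
grasp_force: 59.3
go [[0.1, -0.8, 0.6], [-0.0, 0.01, 0.03]] now fence mm [-27.9  24.8  61.6] yaw-fence deg 90.03 t 19.23 F [ 0.1  0.1 -2.7] gap 0.0177
```

```bash
python3 -m pendant '[[[0,0,0],[0,0,0.7],1],[[0,0,0],[0,0,1.5],1],[[0,0,0],[0,0,1.5],1],[[0,0,0],[0,0,1.5],1]]' ; python3 -m pendant '[[[0,0,0],[0,0,0.7],1],[[0,0,0],[0,0,1.5],1],[[0,0,0],[0,0,1.5],1],[[0,0,0],[0,0,1.5],1]]'; python3 -c "
from h import *
togo([-.028,.024,.061],TH+np.pi/2)"
```

```text
t: 19.57
tool_pos: [0.5064, 0.0593, 0.0728]
tool_rot: [0.127, 3.139, -0.001]
force: [-1.9, -2.6, 6.5]
finger_gap: 0.0183
grasp_force: 60.3
t: 19.9
tool_pos: [0.5065, 0.0589, 0.0722]
tool_rot: [0.128, 3.138, -0.002]
force: [-5.0, -4.3, 18.2]
finger_gap: 0.0178
grasp_force: 61.5
go [[0.5, 0.3, -0.8], [-0.08, 0.04, -0.03]] now fence mm [-27.5  23.7  60.2] yaw-fence deg 89.97 t 19.9 F [-5.  -4.3 18.2] gap 0.0178
```

```bash
python3 -m pendant '[[[0,0,0],[0,-0.5,-1],1],[[0,0,0],[0,-0.5,-1.7],1],[[0,0,0],[0,-0.5,-1.7],1]]'; python3 -m pendant '[[[0,0,0],[0,0,0],0.5],[[0,0,0],[0,0,0],0.3],[[0,0,0],[0,0,0],0.1],[[0,0,0],[0,0,0],0],[[0,0,0],[0,0,0],0],[[0,0,0],[0,0,0],0],[[0,0,0],[0,0,-15],0],[[0,0,0],[0,0,-45],0],[[0,0,0],[0,0,-80],0],[[0,0,0],[0,0,-120],0]]'; python3 -m pendant '[[[0,0,0],[0,40,-20],0],[[0,0,0],[0,80,-20],0],[[0,0,0],[0,120,-20],0],[[0,0,0],[0,160,-20],0],[[0,0,0],[0,200,-20],0],[[0,0,0],[0,240,-20],0],[[0,0,0],[0,240,-20],0],[[0,0,0],[0,240,-20],0]]'; python3 - <<'E'
from h import *
togo(); c=cam("top"); im=c["img"]; g=im.astype(float).mean(2).astype(int)
T=f2w
for x in (-118,-73,-28,17,62): print(x,proj(c,[f2w([x/1000,.025,.048])]).round(1).tolist())
for v in (180,190,205,215,225,240): print(v,g[v,236:272].tolist())
for u in (248,250,253,255): print(u,g[165:180,u].tolist(),g[243:262,u].tolist())
E
```

```text
t: 20.15
tool_pos: [0.5064, 0.0591, 0.0726]
tool_rot: [0.127, 3.138, -0.001]
force: [-1.1, -1.6, 4.1]
finger_gap: 0.0179
grasp_force: 59.6
t: 20.98
tool_pos: [0.5048, 0.0594, 0.1926]
tool_rot: [-0.126, -3.136, 0.001]
force: [0.3, -0.8, 0.5]
finger_gap: 0.0422
grasp_force: 0.0
t: 21.65
tool_pos: [0.5242, 0.3019, 0.212]
tool_rot: [-0.118, -3.139, -0.002]
force: [0.3, -1.3, -0.6]
finger_gap: 0.0427
grasp_force: 0.0
go [] now fence mm [-29.5 267.4 200. ] yaw-fence deg 90.32 t 21.65 F [ 0.3 -1.3 -0.6] gap 0.0427
-118 [[247.5, 252.8]]
-73 [[249.0, 232.8]]
-28 [[250.6, 212.9]]
17 [[252.1, 193.3]]
62 [[253.6, 173.9]]
180 [94, 96, 96, 97, 94, 92, 142, 215, 233, 230, 199, 144, 147, 147, 157, 174, 202, 205, 181, 139, 124, 147, 153, 148, 200, 232, 232, 211, 126, 92, 192, 232, 227, 228, 231, 201]
190 [88, 90, 90, 87, 86, 129, 208, 233, 233, 201, 133, 141, 136, 144, 178, 221, 228, 214, 186, 157, 115, 122, 153, 186, 225, 232, 219, 151, 80, 186, 235, 230, 230, 230, 233, 173]
205 [92, 91, 90, 91, 91, 92, 94, 75, 54, 52, 54, 107, 147, 174, 206, 206, 180, 156, 136, 104, 95, 153, 185, 190, 198, 167, 129
[... 516 characters left out ...]
 92, 173, 221, 212, 213, 213, 221, 167, 56, 76, 95, 91]
248 [99, 98, 97, 98, 97, 97, 100, 98, 94, 101, 137, 153, 150, 151, 150] [185, 187, 189, 162, 186, 210, 199, 192, 189, 187, 147, 83, 54, 57, 57, 61, 95, 115, 120]
250 [99, 97, 93, 97, 97, 101, 99, 99, 94, 88, 117, 141, 143, 150, 153] [154, 154, 151, 139, 133, 133, 130, 123, 120, 115, 100, 73, 53, 60, 62, 58, 62, 102, 122]
253 [97, 99, 95, 96, 98, 98, 98, 96, 93, 170, 230, 226, 222, 215, 209] [114, 112, 118, 120, 129, 138, 136, 136, 136, 119, 81, 60, 59, 59, 57, 71, 65, 105, 122]
255 [99, 98, 97, 96, 95, 100, 98, 98, 93, 117, 154, 158, 154, 149, 140] [169, 169, 166, 175, 178, 179, 183, 185, 189, 177, 119, 59, 55, 56, 82, 96, 75, 101, 122]
```

The arbor's silhouette matches the seat projection to within about 0.5 px: row 205 centre is 251.0 against 251.2 expected, and its ends are at rows 174 and 253. The block's edges match home and the gripper is clear, so I hand in.

```bash
python3 -c "
from rig import arm
print(arm.sign_off())"
```

```text
the job is handed in; nothing more can be done
None
```

I handed the job in at about 22 s: the loose V-block is V up in the corner of the fence, the arbor lies in both Vs, and the tin and pot were left where they were; in my last top-camera check the block and arbor both sat within about 1 mm of where they should be, but sign-off gave no verdict.

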